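# Tip two cartons onto their backs and push the stickered one to the dispatch rail

### The job

One of the two sealed cartons has a round red sticker underneath and is due for dispatch. Without gripping or lifting anything, tip both cartons over backwards where they stand, by pushing with the fingertips high on the near face, so that they lie on their backs and show their undersides. Then push the one with the sticker, lying as it is with the sticker towards you, up to the low rail with the yellow stripe until it lies flat against it; leave the other carton lying where it is and everything else alone.

Things in the scene. Friction and masses are not known exactly. Their poses are not given: they have to be found in the camera images.
- carton_a: sealed brown cardboard carton with beige sealing tape, 82 mm deep (its x), 125 mm wide (its y), 92 mm high, about 0.4 kg, heavier at the bottom (centre of mass 35 mm up). Origin: centre of the underside; z up while it stands, x towards its back, away from the robot; the near face bears a blank white label. Stands to the left (greater y) or right of the other carton, by chance
- carton_b: sealed brown cardboard carton with beige sealing tape, 82 mm deep (its x), 125 mm wide (its y), 92 mm high, about 0.4 kg, heavier at the bottom (centre of mass 35 mm up). Origin: centre of the underside; z up while it stands, x towards its back, away from the robot; the near face bears a blank white label. Stands to the left (greater y) or right of the other carton, by chance
- carton_a_edge (a point): middle of the lower back edge of carton_a (x = +41 mm, z = 0 in its frame), about which it tips when its near face is pushed ahead 75 to 85 mm above the worktop; past about 50 degrees it goes over by itself and lies on its back face, 82 mm high and 92 mm long, the underside upright towards the robot, x axis pointing down
- carton_a_top (a point): centre of the taped top of carton_a (z = +92 mm in its frame); when the carton lies on its back this face is upright, looks away from the robot, and its centre is 41 mm above the worktop
- carton_b_edge (a point): middle of the lower back edge of carton_b (x = +41 mm, z = 0 in its frame), about which it tips when its near face is pushed ahead 75 to 85 mm above the worktop; past about 50 degrees it goes over by itself and lies on its back face, 82 mm high and 92 mm long, the underside upright towards the robot, x axis pointing down
- carton_b_top (a point): centre of the taped top of carton_b (z = +92 mm in its frame); when the carton lies on its back this face is upright, looks away from the robot, and its centre is 41 mm above the worktop
- sticker (a point): centre of the round red sticker, 52 mm across, stuck on the middle of the underside of one of the cartons; out of sight until that carton lies on its back, then it faces the robot
- dispatch_rail: low aluminium stop rail with a yellow stripe, screwed to the worktop beyond the cartons, in front of the label printer: 460 mm long along its y, 28 mm high. Origin at the bottom of the middle of its front face, which is the plane x = 0 of its frame and looks towards the robot; its x points away from the robot
- steel_cup: small steel cup, 56 mm across, 64 mm high, left of the cartons; origin at the centre of its underside; loose, to be left alone
- medical_tape: roll of beige tape lying flat, 104 mm across, 25 mm high, left of the cartons; origin at the centre of its underside; loose, to be left alone
- red_vial: white vial with a red cap, 26 mm across, 54 mm high, right of the cartons; origin at the centre of its underside; loose, to be left alone
- green_vial: white vial with a green cap, 26 mm across, 54 mm high, right of the cartons; origin at the centre of its underside; loose, to be left alone
Things that resemble listed ones, but are neither listed nor needed, are in the scene too. What is shaped like the carton_a but pink is not meant.

How it is judged:
On the way:
1. both cartons lie on their backs, within 80 mm of where they stood and not yet at the rail (angle between each of carton_a, carton_b's own x axis and vertical above 3 rad and distance of each of carton_a_edge, carton_b_edge from where it was at the start of the episode below 0.08 m and x of carton_a_top in the frame of dispatch_rail below -0.02 m), for 0.3 s.
At the end, for the whole second after the job is handed in: Both cartons lie at rest on their backs; the taped top of the one with the sticker is against the rail's front face (middle within 8 mm, square within about 6 degrees), within the rail's length; the other lies within 80 mm of where it stood (angle between each of carton_a, carton_b's own x axis and vertical above 3 rad and x of carton_a_top in the frame of dispatch_rail between -0.008 and 0.004 m and y of carton_a_top in the frame of dispatch_rail between -0.2 and 0.2 m and angle between the z axis of carton_a and the x axis of dispatch_rail, either way round below 0.1 rad and linear speed of each of carton_a, carton_b below 0.02 m/s and distance of carton_b_edge from where it was at the start of the episode below 0.08 m); the robot touches nothing.
It fails at once if a carton was lifted: its lower back edge came more than 25 mm off the worktop (height (world z) of any of carton_a_edge, carton_b_edge above 0.025 m).
It fails at once if a carton was tipped over towards the robot or on its side (angle between any of carton_a, carton_b's own x axis and vertical below 1.2 rad or (angle between carton_a's own y axis and vertical below 1.1 rad or angle between carton_a's own y axis and vertical above 2.04 rad) or (angle between carton_b's own y axis and vertical below 1.1 rad or angle between carton_b's own y axis and vertical above 2.04 rad)).
It fails at once if a thing standing by was moved more than 30 mm (distance of any of steel_cup, medical_tape, red_vial, green_vial from where it was at the start of the episode above 0.03 m).
It also fails if it takes over 61 s, if anything falls off the work surface, if the arm or the gripper's body presses on something with over 40 N, if the wrist force passes 120 N, or if a joint passes its speed limit or range.

### The arm

A 7-joint arm with a two-finger parallel gripper is mounted at the origin on a cart in front of the work surface, level with it; the furniture and walls round the work are solid. World frame = base frame: x ahead of the robot, y to its left, z up, the work surface at z = 0. Lengths are in m, angles in rad, forces in N, time in s.
With the tool pointing down it reaches from about 0.35 to 0.9 m from the base axis. Payload 8.1 kg.
Tool frame: the origin (TCP) lies between the finger pads; the fingertips stand bot.tips_ahead ahead of it and the grasp point (between the pads) lies 5 mm behind it (bot.tips_ahead is the distance from the TCP to the fingertips, in m); z points along the fingers, y is the direction in which the jaws open and shut (so a half turn about z gives the same grasp; the last joint's range is limited). The gripper opens to 85 mm and grips with 20 to 120 N. Pads are 22 mm wide; open, the fingers measure 114 mm over their backs; the gripper's body (76 mm by 85 mm) begins 54 mm behind the grasp point. The pads swing forward as they close: fully open they stand 13 mm farther back than shut.
Start: joints at [1.139, 0.434, 0.025, 1.573, -0.012, 1.134, -0.075], TCP at [0.202, -0.592, 0.245] pointing down, gripper open.
Joint ranges: [-2.62, 2.62], [-0.44, 2.09], [-1.27, 1.32], [0.08, 2.57], [-1.32, 4.46], [0.12, 2], [-2.74, 2.74]. Speed limits (rad/s): [2.22, 2.22, 3.01, 3.01, 3.14, 3.14, 3.14].

### API

Orientations are given as a unit quaternion [w, x, y, z].
In Python, from plant import bot gives the robot as it stands.
- The arm moves only by the tool arm_command, never from a script. Its argument "deltas" is a list of rows, each an object of numbers: "x", "y", "z": the shift along the tool's x, y, z in cm; "wx", "wy", "wz": the turn, a rotation vector about the tool's x, y, z in rad; "gripper": the closure, from 0 (fully open) to 1 (shut). A call has 1 to 5 rows; each row shifts and turns the pose as measured when the row begins, along the tool's axes as they then stand; what a row does not reach is not made up. A row lasts 1/12 s, in which the tool goes at most 41.7 mm and 7.16 degrees, less where a joint would pass 70% of its speed; a pose out of reach is approached as far as the arm can. A call is refused whole if a number of a shift passes 4.17 or a number of a turn 0.125, either way. A call with a gripper value outside its range is refused whole. The fingers move at their own pace and stop on an object; "grip_force" is the grip in N (left out, the last holds). Time passes only in rows, so rows that do not move let the fingers close. It gives the time, the measured TCP pose, the force and the opening at its end, in the units of the state.
- bot.observe(): the state, without advancing time (a new reading comes with each control period).
- bot.snapshot(name): name is "side" or "top"; returns a dict with "image" (420x560x3 uint8, red, green, blue), "K" (3x3 intrinsics, pixels), "rvec" (rotation vector, rad) and "tvec" (3), from world to camera coordinates, as OpenCV has them. Camera axes: x right, y down, z forward; pixel columns grow to the right and rows downward; lengths in m; the calibration is good to about 2 mm. A picture is of the moment at which its call begins. There is no depth.
- bot.finish_job(): hands the job in, once; it reports no verdict.
The state is a dict: "time_s": time; "q": joint angles; "qvel": joint speeds; "joint_efforts": joint torques, N m; "tcp_pos": TCP position; "tool_rot": TCP orientation; "force": force on the tool from outside, world axes, zero at the start; "ft_torque": the same for the moment, N m; "grip_width": finger opening in m.
Only numpy, scipy, OpenCV 4.12 (cv2) and the standard library are available. Lean on these libraries where they do the work, as an engineer would, in place of code of your own. Each camera call takes 0.05 s, during which the arm holds its last target.

## Working session

There is one attempt and no reset: what is moved stays moved. The work goes in short steps, Python scripts to look and compute and a tool call to move; the robot and the scene stay as the last step left them, time stands still between calls to the robot, and variables do not carry over. Pictures are saved under pics/ and viewed, and the job is handed in when it is done.

Besides the shell and the picture viewer there is one more tool, called after "Request:" by a JSON object that holds its "fn" and its "kwargs". arm_command: Moves the arm, as the interface text tells. Its arguments: {"type":"object","properties":{"deltas":{"type":"array"},"grip_force":{"type":"number"}},"required":["deltas"]}

```bash
mkdir -p pics; ls; cat > h.py <<'E'
import numpy as np, cv2
from plant import bot
def snap(n,f):
    s=bot.snapshot(n); cv2.imwrite('pics/'+f,s['image'][:,:,::-1]); return s
def ray(s,u,v,z):
    R=cv2.Rodrigues(np.array(s['rvec'],float))[0]; t=np.array(s['tvec'],float).ravel()
    p=cv2.undistortPoints(np.array([[[u,v]]],float),np.array(s['K'],float),None)[0,0]
    d=R.T@np.array([p[0],p[1],1]); c=-R.T@t
    return c+d*(z-c[2])/d[2]
def proj(s,P):
    return cv2.projectPoints(np.array(P,float).reshape(-1,1,3),np.array(s['rvec'],float),np.array(s['tvec'],float),np.array(s['K'],float),None)[0][:,0]
E
python3 - <<'E'
from h import *
import pickle
a=snap('side','s0.png');b=snap('top','t0.png')
pickle.dump((a,b),open('c0.pkl','wb'))
o=bot.observe();print(o['time_s'],o['tcp_pos'],o['tool_rot'],o['grip_width'],bot.tips_ahead)
for s in(a,b):
    R=cv2.Rodrigues(np.array(s['rvec'],float))[0];print(-R.T@np.array(s['tvec'],float).ravel(),R[2])
E
```

```text
pics
0.1 [ 0.20160453 -0.5911283   0.24462684] [-6.82836192e-04  9.86523765e-01  1.63616514e-01 -1.73863078e-04] 0.08548052685816328 0.014
[ 0.29040006 -0.86811107  0.55707451] [ 0.29120889  0.85952567 -0.42001548]
[0.40156174 0.07401903 1.08919509] [ 0.19310996 -0.00302218 -0.98117247]
```

View pics/s0.png

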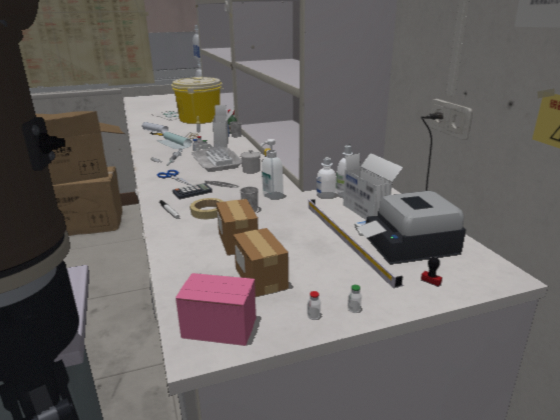

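View pics/t0.png

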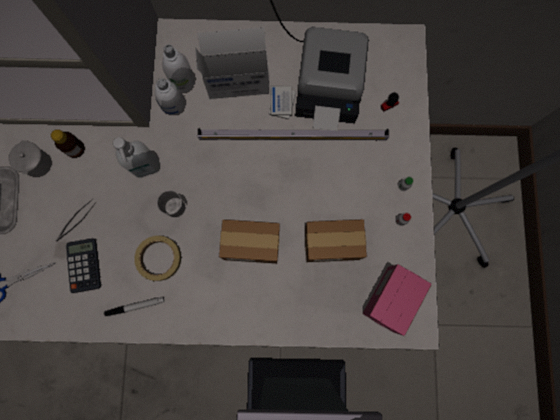

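The side view shows two brown cartons at about (237,226) and (261,261). In the top view they are at (250,241) and (336,241). The pink box at (400,298) is a decoy. The rail runs from (198,134) to (388,134), the cup is at (172,204), the tape roll at (158,258) and the vials at (404,218) and (406,183). Next I measure them.

```bash
python3 - <<'E'
from h import *
import pickle
a,b=pickle.load(open('c0.pkl','rb'))
im=b['image'];hsv=cv2.cvtColor(im,cv2.COLOR_RGB2HSV)
m=cv2.inRange(hsv,(8,60,50),(28,255,255))
m=cv2.morphologyEx(m,cv2.MORPH_OPEN,np.ones((3,3)))
for c in cv2.findContours(m,0,2)[0]:
    if cv2.contourArea(c)<1200: continue
    x,y,w,h=cv2.boundingRect(c); r=cv2.minAreaRect(c)
    if not(200<x<320 and 200<y<260):continue
    print(x,y,w,h,r)
    P=[ray(b,*q,0.092) for q in cv2.boxPoints(r)]
    print(np.round(P,3).tolist(), 'near-face base check')
for u,v in [(198,139),(388,139)]: print('rail top front',ray(b,u,v,.028).round(3))
for n,u,v,z in [('cup',172,208,.064),('tape',158,258,.025),('red',404,218,.054),('green',406,183,.054),('pink',400,298,.09)]: print(n,ray(b,u,v,z).round(3))
c=np.hstack([cv2.resize(im[120:280,190:420],None,fx=3.4,fy=3.4,interpolation=2)])
cv2.imwrite('pics/crop0.png',c[:,:,::-1])
E
```

```text
219 220 61 41 ((249.0, 240.00001525878906), (58.63559341430664, 38.549781799316406), 3.5763344764709473)
[[0.477, 0.201, 0.092], [0.56, 0.2, 0.092], [0.554, 0.073, 0.092], [0.472, 0.077, 0.092]] near-face base check
307 219 60 41 ((336.1351623535156, 239.2443389892578), (38.46662139892578, 58.61580276489258), 87.61405944824219)
[[0.559, 0.016, 0.092], [0.567, -0.111, 0.092], [0.484, -0.114, 0.092], [0.476, 0.011, 0.092]] near-face base check
rail top front [0.761 0.272 0.028]
rail top front [ 0.772 -0.182  0.028]
cup [0.586 0.314 0.064]
tape [0.477 0.347 0.025]
red [ 0.577 -0.207  0.054]
green [ 0.658 -0.214  0.054]
pink [ 0.4   -0.184  0.09 ]
```

View pics/crop0.png

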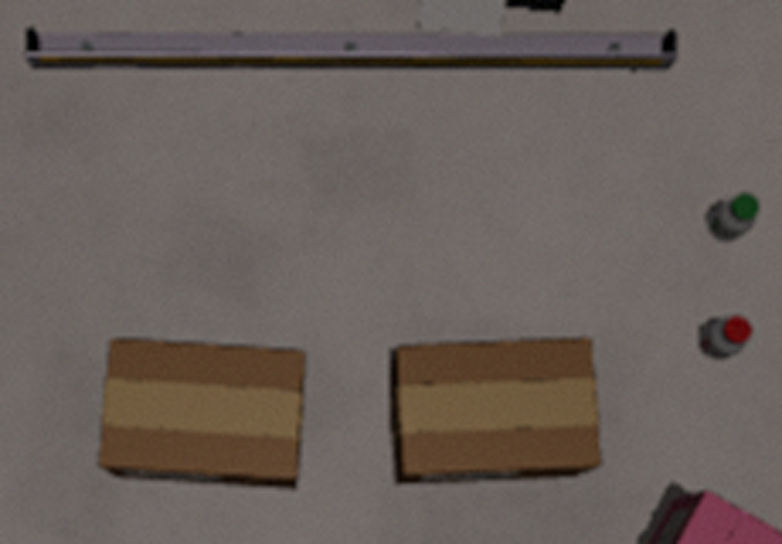

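Request:
{"fn": "arm_command", "kwargs": {"deltas": [{"wz": 0.09}, {"wz": 0.09}, {"wz": 0.09}, {"x": 1.8, "y": -3.5}, {"x": 1.8, "y": -3.5}]}}

```text
$.deltas[0]: bad value
```

```bash
python3 - <<'E'
from h import *
import pickle
a,b=pickle.load(open('c0.pkl','rb'))
for u,v in [(198,139.5),(293,139.5),(388.5,139.5)]: print('rail bottom',ray(b,u,v,0).round(4))
for u,v in [(198,137),(388.5,137)]: print('rail topfront',ray(b,u,v,0.028).round(4))
print('pink left corners',ray(b,397,263,.092).round(3),ray(b,378,279+21,.092).round(3), ray(b,370,305,.092).round(3))
print(bot.tips_ahead)
E
```

```text
rail bottom [0.7693 0.2767 0.    ]
rail bottom [0.7748 0.0445 0.    ]
rail bottom [ 0.7803 -0.1896  0.    ]
rail topfront [0.7661 0.2718 0.028 ]
rail topfront [ 0.7769 -0.183   0.028 ]
pink left corners [ 0.473 -0.179  0.092] [ 0.395 -0.137  0.092] [ 0.384 -0.12   0.092]
0.014
```

Request:
{"fn": "arm_command", "kwargs": {"deltas": [{"x": 0, "y": 0, "z": 0, "wx": 0, "wy": 0, "wz": 0.09, "gripper": 0}, {"x": 0, "y": 0, "z": 0, "wx": 0, "wy": 0, "wz": 0.09, "gripper": 0}, {"x": 0, "y": 0, "z": 0, "wx": 0, "wy": 0, "wz": 0.09, "gripper": 0}, {"x": 1.8, "y": -3.5, "z": 0, "wx": 0, "wy": 0, "wz": 0, "gripper": 0}, {"x": 1.8, "y": -3.5, "z": 0, "wx": 0, "wy": 0, "wz": 0, "gripper": 0}]}}

```text
time_s: 0.52
tcp_pos: [0.2288, -0.5231, 0.2414]
tool_rot: [-0.001, 1.0, 0.017, -0.003]
force: [1.0, 0.2, 0.5]
grip_width: 0.0856
```

Request:
{"fn": "arm_command", "kwargs": {"deltas": [{"x": 1.7, "y": -3.6, "z": 0, "wx": 0, "wy": 0, "wz": 0, "gripper": 0}, {"x": 1.7, "y": -3.6, "z": 0, "wx": 0, "wy": 0, "wz": 0, "gripper": 0}, {"x": 1.7, "y": -3.6, "z": 0, "wx": 0, "wy": 0, "wz": 0, "gripper": 0}, {"x": 1.7, "y": -3.6, "z": 0, "wx": 0, "wy": 0, "wz": 0, "gripper": 0}, {"x": 1.7, "y": -3.6, "z": 0, "wx": 0, "wy": 0, "wz": 0, "gripper": 0}]}}

```text
time_s: 0.93
tcp_pos: [0.3078, -0.3325, 0.2392]
tool_rot: [-0.002, 1.0, 0.015, -0.004]
force: [0.6, -0.2, -0.4]
grip_width: 0.0859
```

Request:
{"fn": "arm_command", "kwargs": {"deltas": [{"x": 1.7, "y": -3.6, "z": 0, "wx": 0, "wy": 0, "wz": 0, "gripper": 0}, {"x": 1.7, "y": -3.6, "z": 0, "wx": 0, "wy": 0, "wz": 0, "gripper": 0}, {"x": 1.7, "y": -3.6, "z": 0, "wx": 0, "wy": 0, "wz": 0, "gripper": 0}, {"x": 1.7, "y": -3.6, "z": 0, "wx": 0, "wy": 0, "wz": 0, "gripper": 0}, {"x": 0, "y": 0, "z": 0, "wx": 0, "wy": 0, "wz": 0, "gripper": 0}]}}

```text
time_s: 1.35
tcp_pos: [0.3743, -0.1715, 0.239]
tool_rot: [-0.003, 1.0, 0.019, -0.004]
force: [-0.1, 0.9, 0.2]
grip_width: 0.0853
```

Request:
{"fn": "arm_command", "kwargs": {"deltas": [{"x": 1.5, "y": -3.5, "z": 0, "wx": 0, "wy": 0, "wz": 0, "gripper": 0}, {"x": 1.5, "y": -3.5, "z": 0, "wx": 0, "wy": 0, "wz": 0, "gripper": 0}, {"x": 1.5, "y": -3.5, "z": 0, "wx": 0, "wy": 0, "wz": 0, "gripper": 0}, {"x": 1.5, "y": -3.5, "z": 0, "wx": 0, "wy": 0, "wz": -0.01, "gripper": 0}, {"x": 0, "y": 0, "z": 3, "wx": 0, "wy": 0, "wz": -0.02, "gripper": 0}]}}

```text
time_s: 1.77
tcp_pos: [0.432, -0.0251, 0.2127]
tool_rot: [-0.003, 0.999, 0.034, 0.001]
force: [2.7, 1.4, -0.1]
grip_width: 0.0853
```

Request:
{"fn": "arm_command", "kwargs": {"deltas": [{"x": 0, "y": 0, "z": 3, "wx": 0, "wy": 0, "wz": 0, "gripper": 0}, {"x": 0, "y": 0, "z": 3, "wx": 0, "wy": 0, "wz": 0, "gripper": 0}, {"x": 0, "y": 0, "z": 3, "wx": 0, "wy": 0, "wz": 0, "gripper": 0}, {"x": 0, "y": 0, "z": 3, "wx": 0, "wy": 0, "wz": 0, "gripper": 0}, {"x": 0, "y": 0, "z": 0, "wx": 0, "wy": 0, "wz": 0, "gripper": 0}]}}

```text
time_s: 2.18
tcp_pos: [0.4316, -0.02, 0.0858]
tool_rot: [-0.004, 0.999, 0.039, 0.001]
force: [-1.4, -0.4, 0.0]
grip_width: 0.0853
```

```bash
python3 - <<'E'
from h import *
s=snap('side','s1.png');snap('top','t1.png')
c=cv2.resize(s['image'][180:350,150:380],None,fx=3.3,fy=3.3);cv2.imwrite('pics/s1c.png',c[:,:,::-1])
E
```

```text
(no output)
```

View pics/s1c.png

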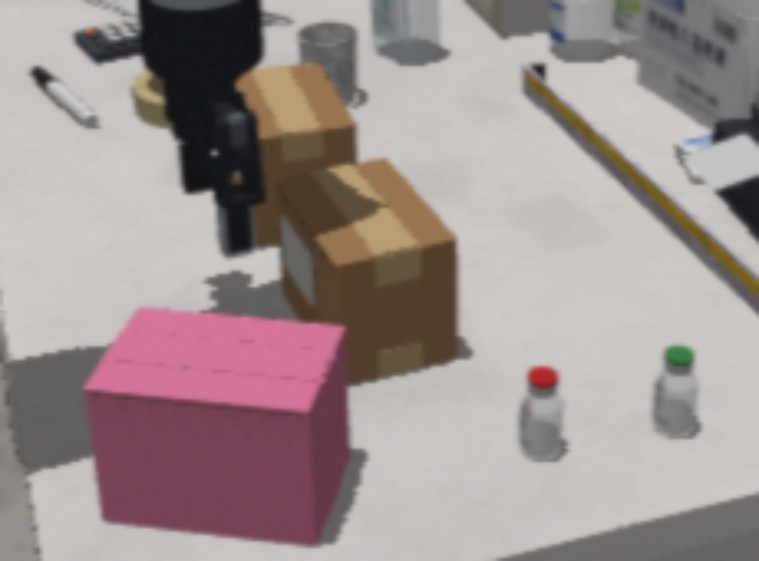

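View pics/t1.png

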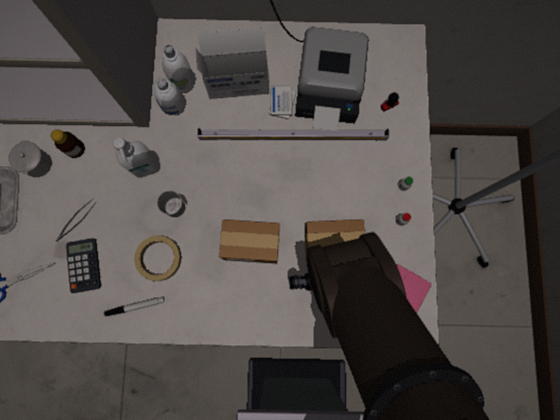

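```bash
python3 - <<'E'
from h import *
s=bot.snapshot('side')
for z in(.06,.065,.07,.075,.08,.085):print(z,[proj(s,[.432,y,z])[0].round(1).tolist() for y in(-.063,-.077)])
print(bot.observe()['tcp_pos'])
E
```

```text
0.06 [[220.8, 266.5], [222.2, 269.8]]
0.065 [[220.6, 264.4], [222.1, 267.8]]
0.07 [[220.5, 262.4], [221.9, 265.7]]
0.075 [[220.3, 260.3], [221.8, 263.6]]
0.08 [[220.1, 258.3], [221.6, 261.5]]
0.085 [[220.0, 256.2], [221.4, 259.4]]
[ 0.43501831 -0.0200063   0.09076574]
```

Request:
{"fn": "arm_command", "kwargs": {"deltas": [{"x": 0, "y": 1.7, "z": 0, "wx": 0, "wy": 0, "wz": 0, "gripper": 0}, {"x": 0, "y": 1.7, "z": 0, "wx": 0, "wy": 0, "wz": 0, "gripper": 0}, {"x": 0, "y": 0, "z": 0, "wx": 0, "wy": 0, "wz": 0, "gripper": 0}]}}

```text
time_s: 2.58
tcp_pos: [0.4414, -0.0544, 0.0963]
tool_rot: [-0.003, 0.999, 0.04, 0.009]
force: [-1.0, -0.6, -0.9]
grip_width: 0.0854
```

Request:
{"fn": "arm_command", "kwargs": {"deltas": [{"x": -0.5, "y": 0, "z": 1.7, "wx": 0, "wy": 0, "wz": 0, "gripper": 0}, {"x": 0, "y": 0, "z": 0, "wx": 0, "wy": 0, "wz": 0, "gripper": 0}]}}

```text
time_s: 2.75
tcp_pos: [0.4398, -0.0557, 0.0833]
tool_rot: [-0.002, 0.999, 0.038, 0.013]
force: [-0.5, -0.2, -0.4]
grip_width: 0.0853
```

Request:
{"fn": "arm_command", "kwargs": {"deltas": [{"x": 0.5, "y": 0, "z": 0.4, "wx": 0, "wy": -0.025, "wz": 0, "gripper": 0}, {"x": 0.8, "y": 0, "z": 0.2, "wx": 0, "wy": 0, "wz": 0, "gripper": 0}, {"x": 0.8, "y": 0, "z": 0.1, "wx": 0, "wy": 0, "wz": 0, "gripper": 0}]}}

```text
time_s: 3.0
tcp_pos: [0.4628, -0.0536, 0.0811]
tool_rot: [-0.001, 0.999, 0.038, 0.002]
force: [0.3, -0.3, -0.2]
grip_width: 0.0854
```

Request:
{"fn": "arm_command", "kwargs": {"deltas": [{"x": 0.7, "y": 0, "z": 0.2, "wx": 0, "wy": 0, "wz": 0, "gripper": 0}, {"x": 0.8, "y": 0, "z": 0.1, "wx": 0, "wy": 0, "wz": 0, "gripper": 0}, {"x": 0.8, "y": 0, "z": 0, "wx": 0, "wy": 0, "wz": 0, "gripper": 0}]}}

```text
time_s: 3.25
tcp_pos: [0.4887, -0.0509, 0.0801]
tool_rot: [-0.001, 0.999, 0.038, 0.004]
force: [-1.5, 0.8, 0.3]
grip_width: 0.0855
```

```bash
python3 - <<'E'
from h import *
s=snap('side','s2.png')
c=cv2.resize(s['image'][180:350,150:380],None,fx=3.3,fy=3.3);cv2.imwrite('pics/s2c.png',c[:,:,::-1])
E
```

```text
(no output)
```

View pics/s2c.png

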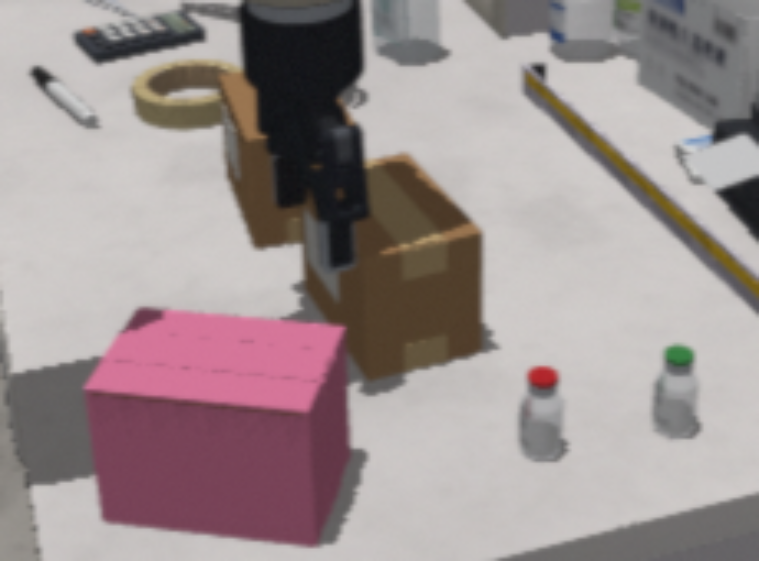

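Request:
{"fn": "arm_command", "kwargs": {"deltas": [{"x": 0.3, "y": 0, "z": -0.4, "wx": 0, "wy": 0, "wz": -0.01, "gripper": 0}, {"x": 0.4, "y": 0, "z": -0.1, "wx": 0, "wy": 0, "wz": 0, "gripper": 0}, {"x": 0.4, "y": 0, "z": 0, "wx": 0, "wy": 0, "wz": 0, "gripper": 0}]}}

```text
time_s: 3.55
tcp_pos: [0.5019, -0.0494, 0.0856]
tool_rot: [-0.001, 0.999, 0.044, 0.004]
force: [-2.9, -0.6, 1.3]
grip_width: 0.0853
```

```bash
python3 - <<'E'
from h import *
s=snap('side','s3.png')
c=cv2.resize(s['image'][180:350,150:380],None,fx=3.3,fy=3.3);cv2.imwrite('pics/s3c.png',c[:,:,::-1])
E
```

```text
(no output)
```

View pics/s3c.png

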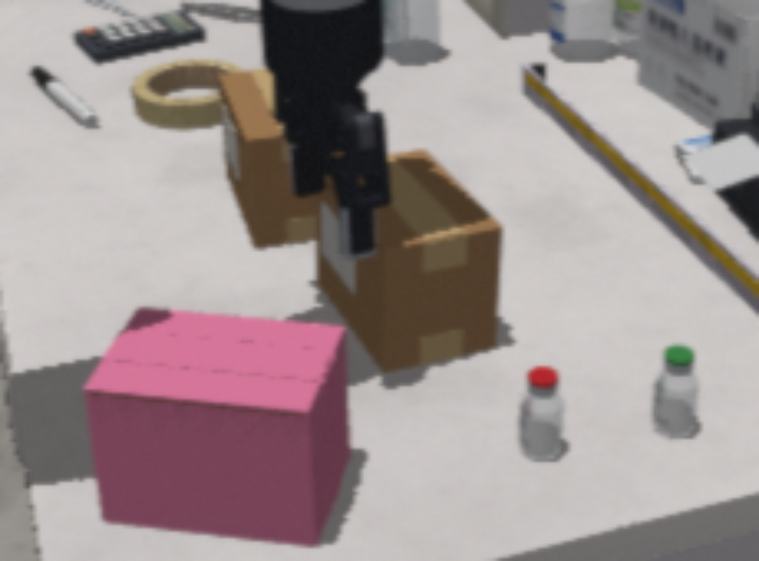

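Request:
{"fn": "arm_command", "kwargs": {"deltas": [{"x": 0.1, "y": 0, "z": -0.7, "wx": 0, "wy": 0, "wz": 0, "gripper": 0}, {"x": 0.3, "y": 0, "z": -0.5, "wx": 0, "wy": 0, "wz": 0, "gripper": 0}, {"x": 0.3, "y": 0, "z": -0.1, "wx": 0, "wy": 0, "wz": 0, "gripper": 0}]}}

```text
time_s: 3.85
tcp_pos: [0.5101, -0.0487, 0.0997]
tool_rot: [-0.002, 0.999, 0.044, 0.004]
force: [0.8, -0.2, 0.0]
grip_width: 0.0858
```

```bash
python3 - <<'E'
from h import *
s=snap('side','s4.png')
c=cv2.resize(s['image'][180:350,150:380],None,fx=3.3,fy=3.3);cv2.imwrite('pics/s4c.png',c[:,:,::-1])
E
```

```text
(no output)
```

View pics/s4c.png

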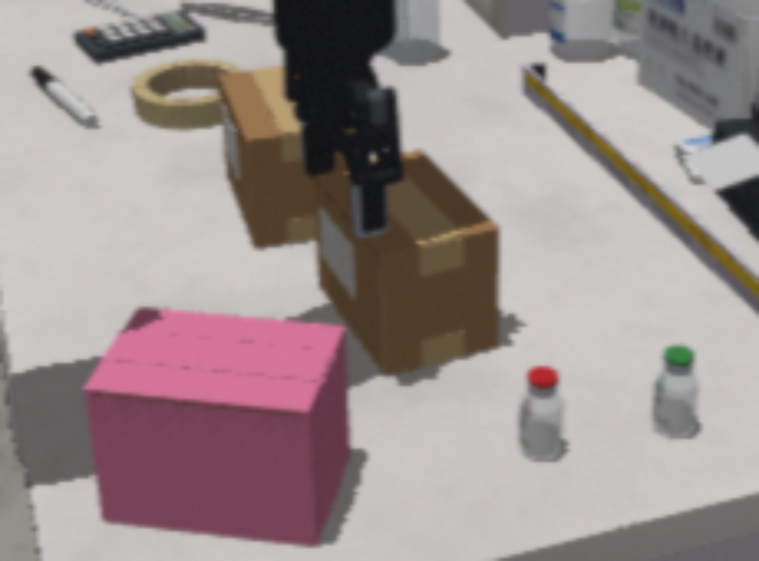

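```bash
python3 - <<'E'
from h import *
s=bot.snapshot('side')
f=lambda x,y:(x/3.3+150-.35,y/3.3+180-.35)
for p in[(390,371),(498,347)]:print(ray(s,*f(*p),0).round(4))
for p in[(382,252),(497,228)]:print(ray(s,*f(*p),.092).round(4))
c=cv2.resize(s['image'][210:300,220:330],None,fx=6,fy=6,interpolation=cv2.INTER_CUBIC);cv2.imwrite('pics/s5c.png',cv2.convertScaleAbs(c,alpha=1.6)[:,:,::-1])
o=bot.observe();print(o['tcp_pos'],o['force'])
print(proj(s,[[o['tcp_pos'][0]+d,-.05-.0487,o['tcp_pos'][2]-.014] for d in(-.011,.011)]))
E
```

```text
[ 0.5215 -0.1031  0.    ]
[ 0.5973 -0.1018  0.    ]
[ 0.5175 -0.1069  0.092 ]
[ 0.5952 -0.1038  0.092 ]
[ 0.5105242  -0.04859801  0.0993816 ] [-0.48586062 -0.10088947 -1.33488662]
[[255.97303307 258.45673902]
 [266.1777598  256.55226141]]
```

View pics/s5c.png

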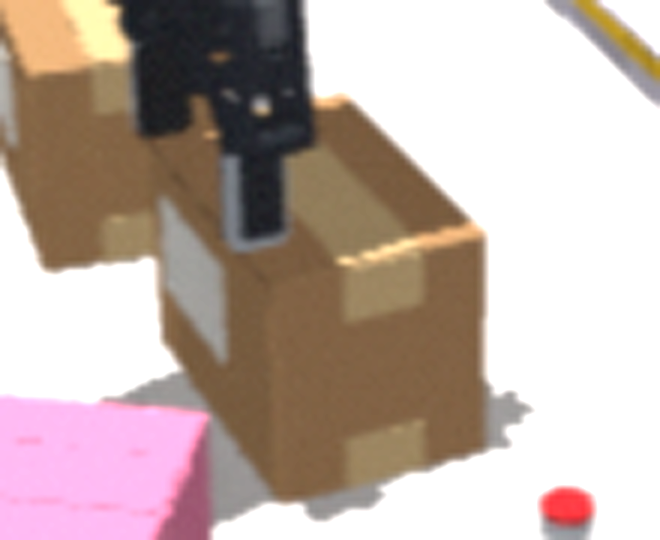

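Request:
{"fn": "arm_command", "kwargs": {"deltas": [{"x": -1.2, "y": 0, "z": 0, "wx": 0, "wy": 0, "wz": 0, "gripper": 0}, {"x": -1.0, "y": 0, "z": 0, "wx": 0, "wy": 0, "wz": 0, "gripper": 0}, {"x": 0, "y": 0, "z": 1.2, "wx": 0, "wy": 0, "wz": -0.01, "gripper": 0}, {"x": 0, "y": 0, "z": 1.0, "wx": 0, "wy": 0, "wz": 0, "gripper": 0}, {"x": 0.5, "y": 0, "z": 0, "wx": 0, "wy": 0, "wz": 0, "gripper": 0}]}}

```text
time_s: 4.37
tcp_pos: [0.4925, -0.0504, 0.0771]
tool_rot: [-0.001, 0.999, 0.049, 0.006]
force: [0.1, 0.1, -0.2]
grip_width: 0.0855
```

Request:
{"fn": "arm_command", "kwargs": {"deltas": [{"x": 0.6, "y": 0, "z": 0.1, "wx": 0, "wy": 0, "wz": 0, "gripper": 0}, {"x": 0.5, "y": 0, "z": 0, "wx": 0, "wy": 0, "wz": 0, "gripper": 0}, {"x": 0.4, "y": 0, "z": -0.2, "wx": 0, "wy": 0, "wz": 0, "gripper": 0}, {"x": 0.5, "y": 0, "z": -0.5, "wx": 0, "wy": 0, "wz": 0, "gripper": 0}, {"x": 0.6, "y": 0, "z": -0.5, "wx": 0, "wy": 0, "wz": 0, "gripper": 0}]}}

```text
time_s: 4.78
tcp_pos: [0.5194, -0.0476, 0.088]
tool_rot: [-0.002, 0.999, 0.048, 0.003]
force: [-1.3, -0.3, 0.2]
grip_width: 0.085
```

```bash
python3 - <<'E'
from h import *
s=bot.snapshot('side')
c=cv2.resize(s['image'][200:320,200:360],None,fx=5,fy=5,interpolation=cv2.INTER_CUBIC);cv2.imwrite('pics/s6c.png',cv2.convertScaleAbs(c,alpha=1.6)[:,:,::-1])
E
```

```text
(no output)
```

View pics/s6c.png

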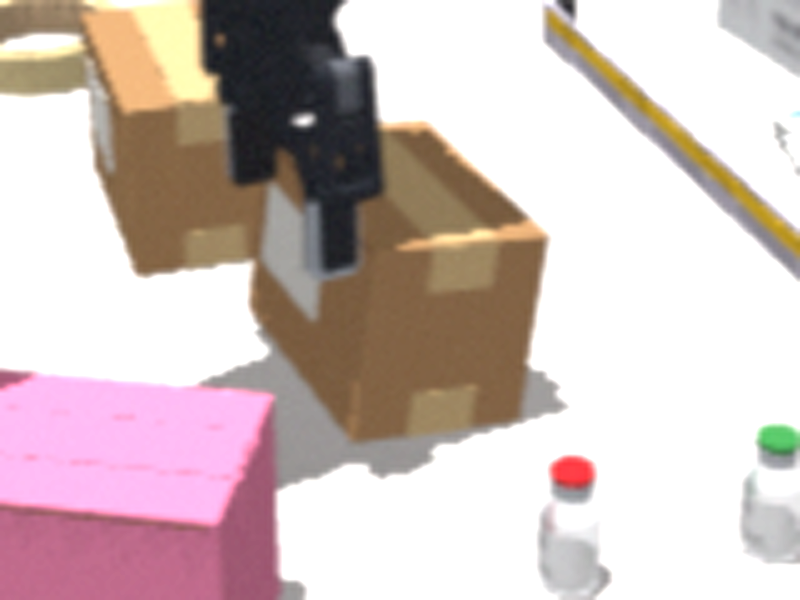

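The carton is tipping now, by about 8°. Its back lower edge is at crop (523,415). I continue along the arc.

Request:
{"fn": "arm_command", "kwargs": {"deltas": [{"x": 0.7, "y": 0, "z": -0.5, "wx": 0, "wy": 0, "wz": 0, "gripper": 0}, {"x": 0.8, "y": 0, "z": -0.5, "wx": 0, "wy": 0, "wz": 0, "gripper": 0}, {"x": 0.9, "y": 0, "z": -0.5, "wx": 0, "wy": 0, "wz": 0, "gripper": 0}, {"x": 1.0, "y": 0, "z": -0.3, "wx": 0, "wy": 0, "wz": 0, "gripper": 0}]}}

```text
time_s: 5.17
tcp_pos: [0.5573, -0.0441, 0.1104]
tool_rot: [-0.002, 0.999, 0.048, 0.005]
force: [-0.4, -0.6, -0.2]
grip_width: 0.0855
```

```bash
python3 - <<'E'
from h import *
s=bot.snapshot('side')
c=cv2.resize(s['image'][200:320,200:360],None,fx=5,fy=5,interpolation=cv2.INTER_CUBIC);cv2.imwrite('pics/s7c.png',cv2.convertScaleAbs(c,alpha=1.6)[:,:,::-1])
E
```

```text
(no output)
```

View pics/s7c.png

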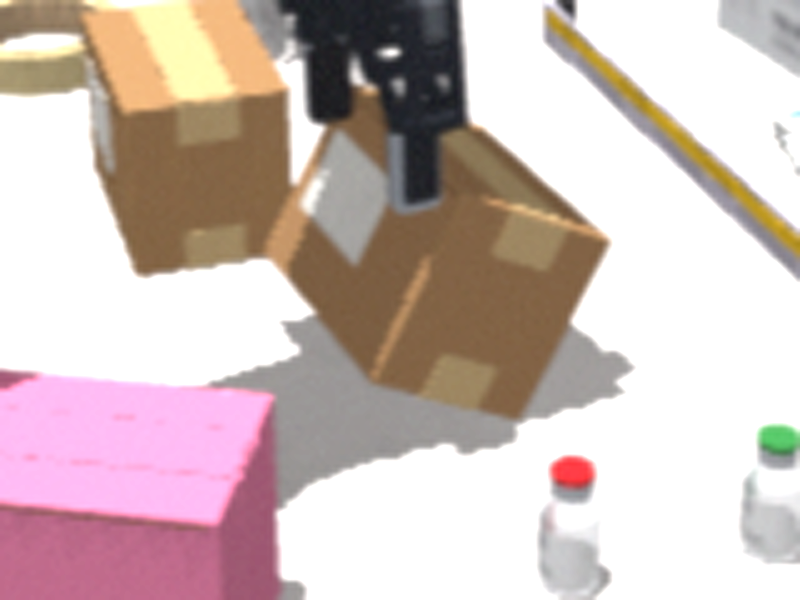

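Tipped about 30° with the edge pivot steady at (523,417). I keep following the arc.

Request:
{"fn": "arm_command", "kwargs": {"deltas": [{"x": 1.0, "y": 0, "z": -0.1, "wx": 0, "wy": 0, "wz": 0, "gripper": 0}, {"x": 1.0, "y": 0, "z": 0, "wx": 0, "wy": 0, "wz": 0, "gripper": 0}, {"x": 1.0, "y": 0, "z": 0, "wx": 0, "wy": 0, "wz": 0, "gripper": 0}, {"x": 1.0, "y": 0, "z": 0, "wx": 0, "wy": 0, "wz": 0, "gripper": 0}]}}

```text
time_s: 5.55
tcp_pos: [0.6029, -0.0396, 0.1149]
tool_rot: [-0.002, 0.999, 0.048, 0.009]
force: [0.2, -0.9, 0.1]
grip_width: 0.0854
```

```bash
python3 - <<'E'
from h import *
s=bot.snapshot('side')
c=cv2.resize(s['image'][200:320,200:360],None,fx=5,fy=5,interpolation=cv2.INTER_CUBIC);cv2.imwrite('pics/s8c.png',cv2.convertScaleAbs(c,alpha=1.6)[:,:,::-1])
E
```

```text
(no output)
```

View pics/s8c.png

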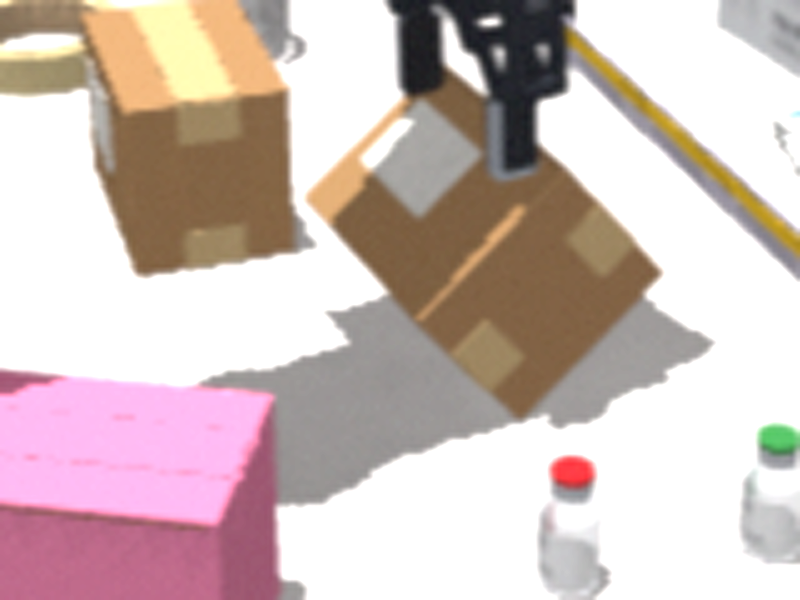

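Request:
{"fn": "arm_command", "kwargs": {"deltas": [{"x": 1.0, "y": 0, "z": 0.1, "wx": 0, "wy": 0, "wz": 0, "gripper": 0}, {"x": 1.0, "y": 0, "z": 0.2, "wx": 0, "wy": 0, "wz": 0, "gripper": 0}, {"x": 0.8, "y": 0, "z": 0, "wx": 0, "wy": 0, "wz": 0, "gripper": 0}, {"x": 0, "y": 0, "z": 0, "wx": 0, "wy": 0, "wz": 0, "gripper": 0}]}}

```text
time_s: 5.93
tcp_pos: [0.6354, -0.036, 0.1125]
tool_rot: [-0.002, 0.999, 0.049, 0.01]
force: [-0.5, -0.7, -0.9]
grip_width: 0.0857
```

```bash
python3 - <<'E'
from h import *
s=bot.snapshot('side')
c=cv2.resize(s['image'][200:320,200:360],None,fx=5,fy=5,interpolation=cv2.INTER_CUBIC);cv2.imwrite('pics/s9c.png',cv2.convertScaleAbs(c,alpha=1.6)[:,:,::-1])
E
```

```text
(no output)
```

View pics/s9c.png

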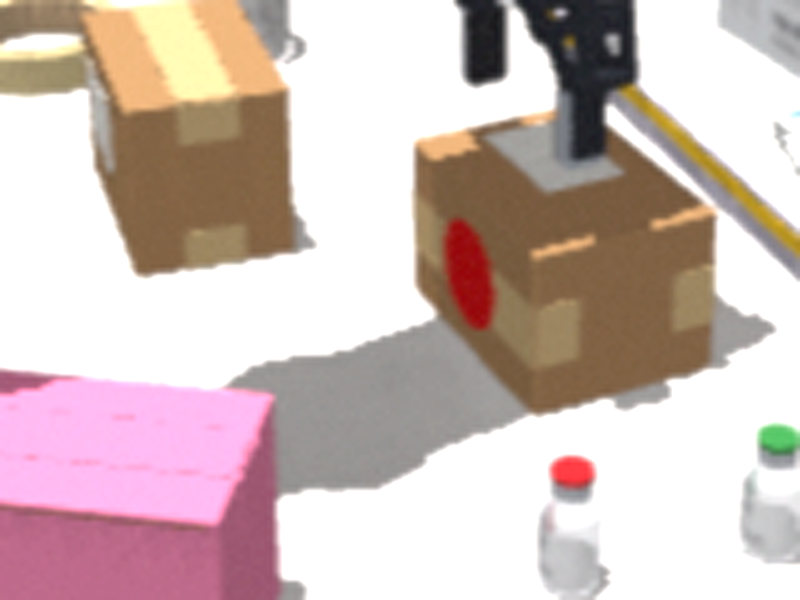

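The red sticker at crop (470,275) is on the right carton, which now lies on its back. Next is the left one.

Request:
{"fn": "arm_command", "kwargs": {"deltas": [{"x": 0, "y": 0, "z": -4, "wx": 0, "wy": 0, "wz": 0, "gripper": 0}, {"x": -2, "y": -1, "z": -3, "wx": 0, "wy": -0.02, "wz": 0.03, "gripper": 0}, {"x": -2.9, "y": -2.9, "z": 0, "wx": 0, "wy": 0, "wz": 0.04, "gripper": 0}, {"x": -2.9, "y": -2.9, "z": 0, "wx": 0, "wy": 0, "wz": 0.04, "gripper": 0}, {"x": -2.9, "y": -2.9, "z": 0, "wx": 0, "wy": 0, "wz": 0.03, "gripper": 0}]}}

```text
time_s: 6.4
tcp_pos: [0.5226, 0.05, 0.1828]
tool_rot: [-0.0, 1.0, -0.031, -0.001]
force: [-0.3, 1.1, -0.1]
grip_width: 0.0854
```

Request:
{"fn": "arm_command", "kwargs": {"deltas": [{"x": -2.9, "y": -2.9, "z": 0, "wx": 0, "wy": 0, "wz": 0, "gripper": 0}, {"x": -2.9, "y": -2.9, "z": 0, "wx": 0, "wy": 0, "wz": 0, "gripper": 0}, {"x": 0, "y": 0, "z": 0, "wx": 0, "wy": 0, "wz": 0, "gripper": 0}]}}

```text
time_s: 6.65
tcp_pos: [0.4593, 0.1176, 0.1838]
tool_rot: [-0.001, 1.0, -0.029, -0.002]
force: [-0.7, 1.2, 0.0]
grip_width: 0.0854
```

Request:
{"fn": "arm_command", "kwargs": {"deltas": [{"x": -2.5, "y": -1.8, "z": 0, "wx": 0, "wy": 0, "wz": -0.01, "gripper": 0}, {"x": 0, "y": 0, "z": 0, "wx": 0, "wy": 0, "wz": 0, "gripper": 0}]}}

```text
time_s: 6.82
tcp_pos: [0.4322, 0.1388, 0.1843]
tool_rot: [-0.0, 1.0, -0.022, -0.002]
force: [-1.1, 0.5, -0.2]
grip_width: 0.0855
```

```bash
python3 - <<'E'
from h import *
o=bot.observe();print(o['tcp_pos'],o['tool_rot'])
E
```

```text
[0.4322267  0.13878436 0.18431096] [-4.30784215e-04  9.99754414e-01 -2.20984669e-02 -1.60739697e-03]
```

Request:
{"fn": "arm_command", "kwargs": {"deltas": [{"x": 0, "y": 0, "z": 3.5, "wx": 0, "wy": 0, "wz": 0, "gripper": 0}, {"x": 0, "y": 0, "z": 3.5, "wx": 0, "wy": 0, "wz": 0, "gripper": 0}, {"x": 0, "y": 0, "z": 3, "wx": 0, "wy": 0, "wz": 0, "gripper": 0}, {"x": 0, "y": 0, "z": 0, "wx": 0, "wy": 0, "wz": 0, "gripper": 0}]}}

```text
time_s: 7.15
tcp_pos: [0.4325, 0.1403, 0.0848]
tool_rot: [-0.002, 1.0, -0.02, 0.003]
force: [-1.1, -1.5, -1.1]
grip_width: 0.0854
```

Request:
{"fn": "arm_command", "kwargs": {"deltas": [{"x": 0.8, "y": 0, "z": 0.5, "wx": 0, "wy": -0.005, "wz": 0, "gripper": 0}, {"x": 0.6, "y": 0, "z": 0.2, "wx": 0, "wy": 0, "wz": 0, "gripper": 0}, {"x": 0.6, "y": 0, "z": 0.1, "wx": 0, "wy": 0, "wz": 0, "gripper": 0}, {"x": 0.4, "y": 0, "z": 0, "wx": 0, "wy": 0, "wz": 0, "gripper": 0}]}}

```text
time_s: 7.48
tcp_pos: [0.4562, 0.1383, 0.0785]
tool_rot: [-0.001, 1.0, -0.019, -0.001]
force: [0.1, -0.6, 1.4]
grip_width: 0.0853
```

Request:
{"fn": "arm_command", "kwargs": {"deltas": [{"x": 0.4, "y": 0, "z": 0, "wx": 0, "wy": 0, "wz": 0, "gripper": 0}, {"x": 0.4, "y": 0, "z": -0.2, "wx": 0, "wy": 0, "wz": 0, "gripper": 0}, {"x": 0.4, "y": 0, "z": -0.4, "wx": 0, "wy": 0, "wz": 0, "gripper": 0}, {"x": 0.5, "y": 0, "z": -0.4, "wx": 0, "wy": 0, "wz": 0, "gripper": 0}]}}

```text
time_s: 7.82
tcp_pos: [0.4754, 0.1374, 0.0915]
tool_rot: [-0.001, 1.0, -0.02, -0.0]
force: [-1.1, -0.3, -0.7]
grip_width: 0.0858
```

```bash
python3 - <<'E'
from h import *
s=bot.snapshot('side')
c=cv2.resize(s['image'][170:290,180:340],None,fx=5,fy=5,interpolation=cv2.INTER_CUBIC);cv2.imwrite('pics/s10c.png',cv2.convertScaleAbs(c,alpha=1.6)[:,:,::-1])
E
```

```text
(no output)
```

View pics/s10c.png

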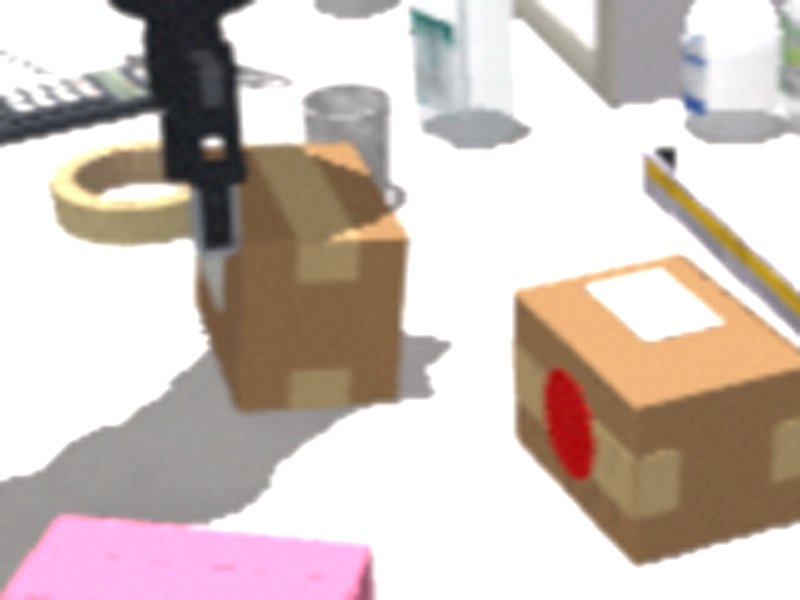

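Request:
{"fn": "arm_command", "kwargs": {"deltas": [{"x": -0.9, "y": 0, "z": 0.6, "wx": 0, "wy": 0, "wz": 0, "gripper": 0}, {"x": 0, "y": 0, "z": 0.8, "wx": 0, "wy": 0, "wz": 0, "gripper": 0}, {"x": 0.6, "y": 0, "z": 0, "wx": 0, "wy": 0, "wz": 0, "gripper": 0}, {"x": 0.6, "y": 0, "z": -0.1, "wx": 0, "wy": 0, "wz": 0, "gripper": 0}, {"x": 0.5, "y": 0, "z": -0.3, "wx": 0, "wy": 0, "wz": 0, "gripper": 0}]}}

```text
time_s: 8.28
tcp_pos: [0.4825, 0.1372, 0.0812]
tool_rot: [-0.001, 1.0, -0.019, -0.001]
force: [-1.6, -0.3, 0.3]
grip_width: 0.0851
```

Request:
{"fn": "arm_command", "kwargs": {"deltas": [{"x": 0.5, "y": 0, "z": -0.4, "wx": 0, "wy": 0, "wz": 0, "gripper": 0}, {"x": 0.5, "y": 0, "z": -0.4, "wx": 0, "wy": 0, "wz": 0, "gripper": 0}]}}

```text
time_s: 8.45
tcp_pos: [0.4934, 0.1368, 0.0894]
tool_rot: [-0.001, 1.0, -0.019, -0.002]
force: [-2.7, 0.7, 0.9]
grip_width: 0.0855
```

```bash
python3 - <<'E'
from h import *
s=bot.snapshot('side')
c=cv2.resize(s['image'][170:290,180:340],None,fx=5,fy=5,interpolation=cv2.INTER_CUBIC);cv2.imwrite('pics/s11c.png',cv2.convertScaleAbs(c,alpha=1.6)[:,:,::-1])
E
```

```text
(no output)
```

View pics/s11c.png

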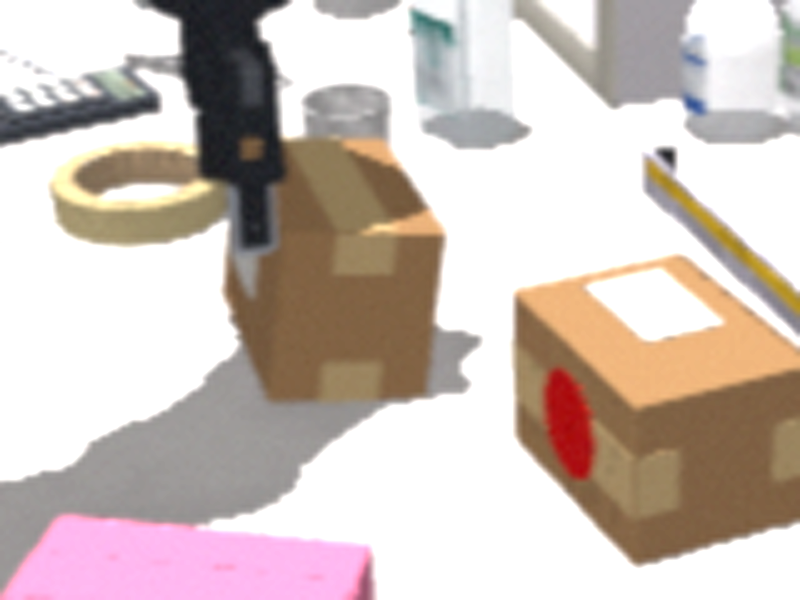

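Request:
{"fn": "arm_command", "kwargs": {"deltas": [{"x": 0.5, "y": 0, "z": -0.3, "wx": 0, "wy": 0, "wz": 0, "gripper": 0}, {"x": 0.6, "y": 0, "z": -0.3, "wx": 0, "wy": 0, "wz": 0, "gripper": 0}]}}

```text
time_s: 8.67
tcp_pos: [0.5063, 0.1363, 0.0972]
tool_rot: [-0.001, 1.0, -0.019, -0.001]
force: [-4.5, -0.2, 4.7]
grip_width: 0.0855
```

```bash
python3 - <<'E'
from h import *
s=bot.snapshot('side')
c=cv2.resize(s['image'][170:290,180:340],None,fx=5,fy=5,interpolation=cv2.INTER_CUBIC);cv2.imwrite('pics/s12c.png',cv2.convertScaleAbs(c,alpha=1.6)[:,:,::-1])
E
```

View pics/s12c.png

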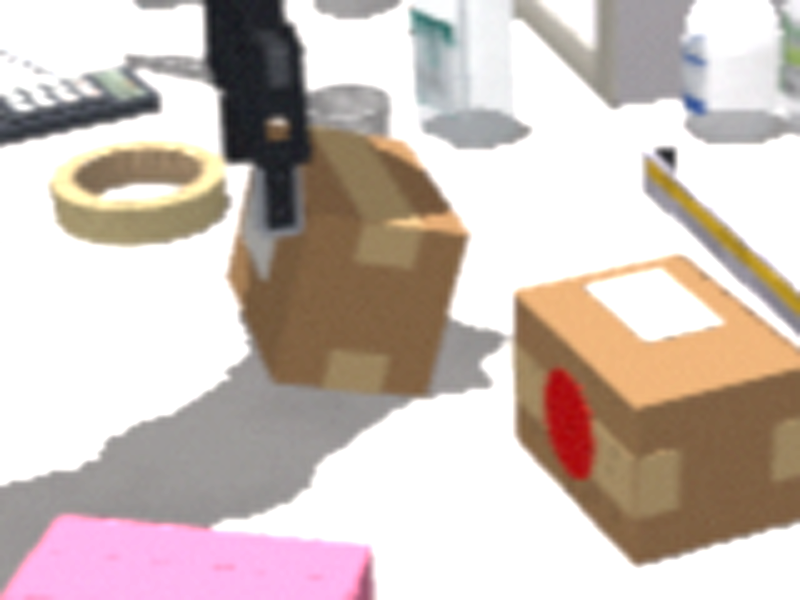

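Request:
{"fn": "arm_command", "kwargs": {"deltas": [{"x": 0.7, "y": 0, "z": -0.4, "wx": 0, "wy": 0, "wz": 0, "gripper": 0}, {"x": 0.8, "y": 0, "z": -0.3, "wx": 0, "wy": 0, "wz": 0, "gripper": 0}, {"x": 0.9, "y": 0, "z": -0.2, "wx": 0, "wy": 0, "wz": 0, "gripper": 0}]}}

```text
time_s: 8.97
tcp_pos: [0.5341, 0.1353, 0.1083]
tool_rot: [-0.001, 1.0, -0.02, 0.001]
force: [-1.4, 0.3, 2.1]
grip_width: 0.0852
```

```bash
python3 - <<'E'
from h import *
s=bot.snapshot('side')
c=cv2.resize(s['image'][170:290,180:340],None,fx=5,fy=5,interpolation=cv2.INTER_CUBIC);cv2.imwrite('pics/s13c.png',cv2.convertScaleAbs(c,alpha=1.6)[:,:,::-1])
E
```

```text
(no output)
```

View pics/s13c.png

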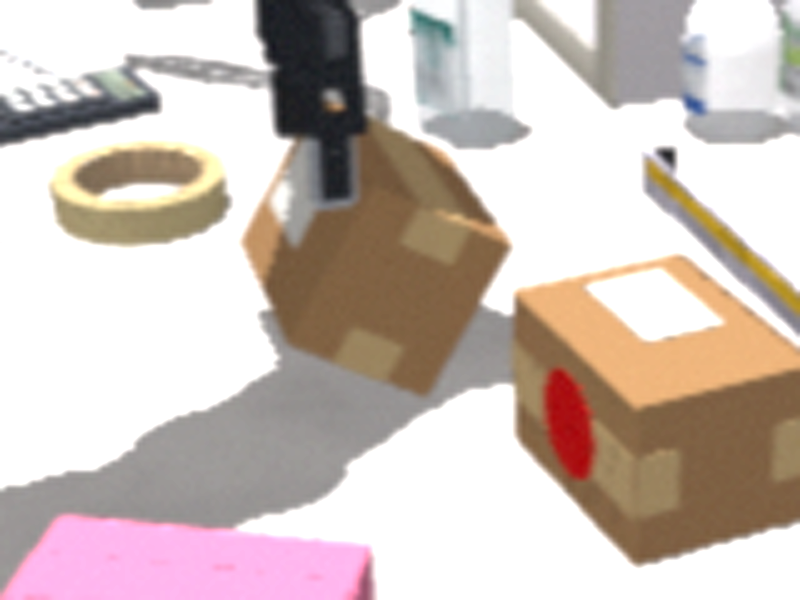

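The left carton tips about 27° with its pivot at (427,392). I continue as with the first.

Request:
{"fn": "arm_command", "kwargs": {"deltas": [{"x": 1.0, "y": 0, "z": -0.1, "wx": 0, "wy": 0, "wz": 0, "gripper": 0}, {"x": 1.0, "y": 0, "z": -0.1, "wx": 0, "wy": 0, "wz": 0, "gripper": 0}, {"x": 1.0, "y": 0, "z": 0, "wx": 0, "wy": 0, "wz": 0, "gripper": 0}, {"x": 1.0, "y": 0, "z": 0, "wx": 0, "wy": 0, "wz": 0, "gripper": 0}]}}

```text
time_s: 9.35
tcp_pos: [0.5806, 0.1334, 0.1122]
tool_rot: [-0.002, 1.0, -0.02, 0.004]
force: [0.3, 0.2, -0.6]
grip_width: 0.0855
```

Request:
{"fn": "arm_command", "kwargs": {"deltas": [{"x": 1.0, "y": 0, "z": 0, "wx": 0, "wy": 0, "wz": 0, "gripper": 0}, {"x": 1.0, "y": 0, "z": 0, "wx": 0, "wy": 0, "wz": 0, "gripper": 0}, {"x": 0.8, "y": 0, "z": 0, "wx": 0, "wy": 0, "wz": 0, "gripper": 0}, {"x": 0.5, "y": 0, "z": 0, "wx": 0, "wy": 0, "wz": 0, "gripper": 0}, {"x": 0, "y": 0, "z": 0, "wx": 0, "wy": 0, "wz": 0, "gripper": 0}]}}

```text
time_s: 9.77
tcp_pos: [0.6202, 0.1309, 0.1123]
tool_rot: [-0.002, 1.0, -0.021, 0.005]
force: [-1.5, 0.5, -1.0]
grip_width: 0.0854
```

```bash
python3 - <<'E'
from h import *
s=bot.snapshot('side')
c=cv2.resize(s['image'][170:290,180:340],None,fx=5,fy=5,interpolation=cv2.INTER_CUBIC);cv2.imwrite('pics/s14c.png',cv2.convertScaleAbs(c,alpha=1.6)[:,:,::-1])
E
```

```text
(no output)
```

View pics/s14c.png

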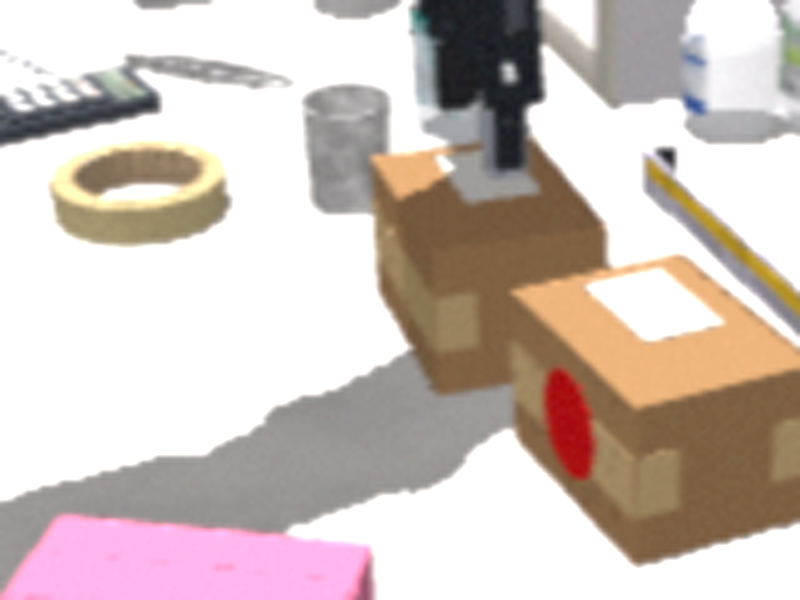

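Request:
{"fn": "arm_command", "kwargs": {"deltas": [{"x": 0, "y": 0, "z": -4, "wx": 0, "wy": 0, "wz": 0, "gripper": 0}, {"x": -1, "y": 0, "z": -3.5, "wx": 0, "wy": -0.01, "wz": 0, "gripper": 0}, {"x": -2.9, "y": 2.9, "z": 0, "wx": 0, "wy": 0, "wz": 0, "gripper": 0}, {"x": -2.9, "y": 2.9, "z": 0, "wx": 0, "wy": 0, "wz": 0, "gripper": 0}, {"x": -2.9, "y": 2.9, "z": 0, "wx": 0, "wy": 0, "wz": 0, "gripper": 0}]}}

```text
time_s: 10.23
tcp_pos: [0.5178, 0.0538, 0.1884]
tool_rot: [-0.005, 1.0, -0.016, -0.0]
force: [1.0, -0.9, 0.3]
grip_width: 0.0856
```

Request:
{"fn": "arm_command", "kwargs": {"deltas": [{"x": -2.9, "y": 2.9, "z": 0, "wx": 0, "wy": 0, "wz": 0, "gripper": 0}, {"x": -2.9, "y": 2.9, "z": 0, "wx": 0, "wy": 0, "wz": 0, "gripper": 0}, {"x": -2.9, "y": 2.5, "z": 0, "wx": 0, "wy": 0, "wz": 0, "gripper": 0}, {"x": 0, "y": 0, "z": 0, "wx": 0, "wy": 0, "wz": 0, "gripper": 0}]}}

```text
time_s: 10.57
tcp_pos: [0.416, -0.0329, 0.187]
tool_rot: [-0.003, 1.0, -0.018, -0.002]
force: [-1.4, 0.2, -0.6]
grip_width: 0.0854
```

```bash
python3 - <<'E'
from h import *
s=snap('side','s15.png');b=snap('top','t15.png')
im=b['image'];hsv=cv2.cvtColor(im,cv2.COLOR_RGB2HSV)
m=cv2.inRange(hsv,(8,60,50),(28,255,255))
m=cv2.morphologyEx(m,cv2.MORPH_CLOSE,np.ones((3,3)))
for c in cv2.findContours(m,0,2)[0]:
    if cv2.contourArea(c)<800: continue
    r=cv2.minAreaRect(c)
    print(r); print(np.round([ray(b,*q,0.082) for q in cv2.boxPoints(r)],3).tolist())
cv2.imwrite('pics/t15c.png',cv2.convertScaleAbs(cv2.resize(im[120:280,190:420],None,fx=3.4,fy=3.4,interpolation=2),alpha=1.8)[:,:,::-1])
cv2.imwrite('pics/s15c.png',cv2.convertScaleAbs(cv2.resize(s['image'][170:290,200:360],None,fx=5,fy=5,interpolation=2),alpha=1.6)[:,:,::-1])
E
```

```text
((156.5, 258.0), (44.0, 45.0), 90.0)
[[0.52, 0.388, 0.082], [0.522, 0.29, 0.082], [0.428, 0.284, 0.082], [0.426, 0.38, 0.082]]
((252.78793334960938, 194.89300537109375), (56.82661819458008, 45.97279739379883), 3.5763344764709473)
[[0.568, 0.197, 0.082], [0.671, 0.195, 0.082], [0.666, 0.069, 0.082], [0.563, 0.073, 0.082]]
((329.2044372558594, 185.46066284179688), (46.04762649536133, 58.185909271240234), 85.8150863647461)
[[0.688, 0.033, 0.082], [0.701, -0.097, 0.082], [0.596, -0.103, 0.082], [0.584, 0.025, 0.082]]
```

View pics/t15c.png

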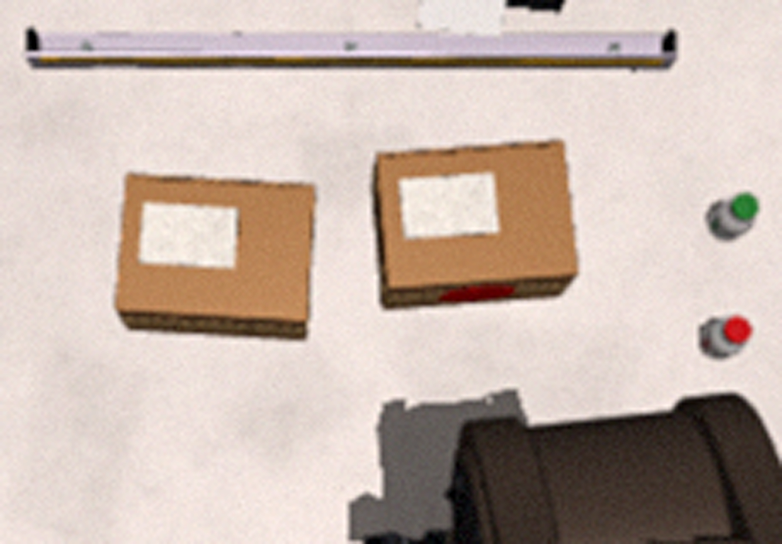

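View pics/s15c.png

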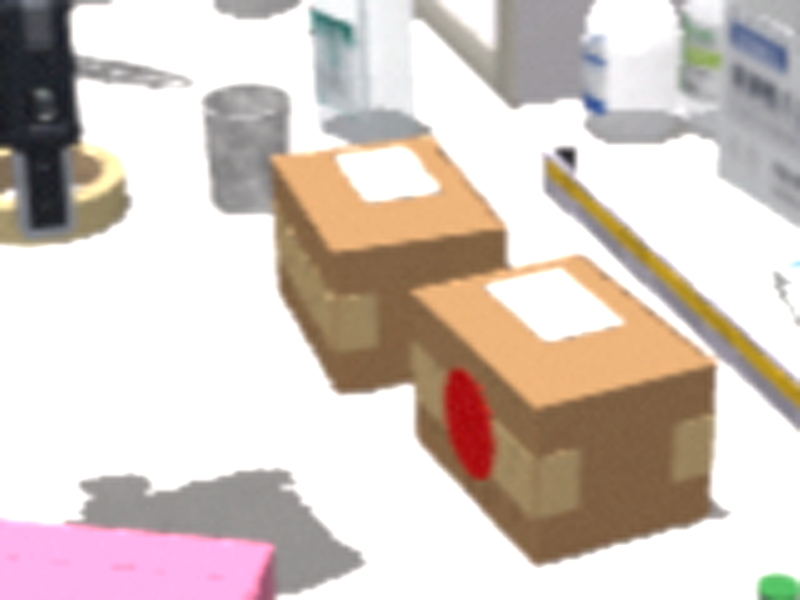

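```bash
python3 - <<'E'
from h import *
b=bot.snapshot('top')
f=lambda x,y:(x/3.4+190-.35,y/3.4+120-.35)
for n,p,z in[('near top L',(382,284),.082),('near top R',(578,274),.082),('far L',(377,153),.082),('far R',(564,141),.082),('near bot L',(382,307),0),('near bot R',(565,294),0),('left: nearbot L',(128,331),0),('nearbot R',(307,339),0)]:print(n,ray(b,*f(*p),z).round(3))
o=bot.observe();print(o['time_s'],o['tcp_pos'])
E
```

```text
near top L [0.6   0.025 0.082]
near top R [ 0.61  -0.103  0.082]
far L [0.688 0.029 0.082]
far R [ 0.699 -0.094  0.082]
near bot L [0.6  0.02 0.  ]
near bot R [ 0.612 -0.108  0.   ]
left: nearbot L [0.579 0.197 0.   ]
nearbot R [0.576 0.072 0.   ]
10.7167 [ 0.42277841 -0.0283503   0.18825246]
```

Request:
{"fn": "arm_command", "kwargs": {"deltas": [{"x": 3, "y": 0.5, "z": 0, "wx": 0, "wy": 0, "wz": -0.06, "gripper": 0}, {"x": 3, "y": 0.5, "z": 1, "wx": 0, "wy": 0, "wz": 0, "gripper": 0}, {"x": 3, "y": 0.5, "z": 2, "wx": 0, "wy": 0, "wz": 0, "gripper": 0}, {"x": 2, "y": 0, "z": 3, "wx": 0, "wy": 0, "wz": 0, "gripper": 0}, {"x": 0, "y": 0, "z": 3, "wx": 0, "wy": 0, "wz": 0, "gripper": 0}]}}

```text
time_s: 11.13
tcp_pos: [0.5473, -0.0353, 0.1022]
tool_rot: [-0.005, 1.0, 0.019, 0.011]
force: [-0.1, -0.0, -0.6]
grip_width: 0.0854
```

Request:
{"fn": "arm_command", "kwargs": {"deltas": [{"x": 0, "y": 0, "z": 2.5, "wx": 0, "wy": 0, "wz": 0, "gripper": 0}, {"x": 0, "y": 0, "z": 1.5, "wx": 0, "wy": 0, "wz": 0, "gripper": 0}, {"x": 0, "y": 0, "z": 0, "wx": 0, "wy": 0, "wz": 0, "gripper": 0}]}}

```text
time_s: 11.38
tcp_pos: [0.5506, -0.0294, 0.0537]
tool_rot: [-0.006, 1.0, 0.022, 0.008]
force: [-0.5, 0.3, 0.4]
grip_width: 0.0853
```

Request:
{"fn": "arm_command", "kwargs": {"deltas": [{"x": 0.5, "y": 1.2, "z": 0.2, "wx": -0.012, "wy": -0.015, "wz": 0.015, "gripper": 0}, {"x": 1.0, "y": 0, "z": 0, "wx": 0, "wy": 0, "wz": 0, "gripper": 0}, {"x": 1.0, "y": 0, "z": 0, "wx": 0, "wy": 0, "wz": 0, "gripper": 0}, {"x": 1.0, "y": 0, "z": 0, "wx": 0, "wy": 0, "wz": 0, "gripper": 0}]}}

```text
time_s: 11.72
tcp_pos: [0.5889, -0.0348, 0.0517]
tool_rot: [-0.002, 1.0, 0.018, -0.0]
force: [-0.1, -0.2, -0.5]
grip_width: 0.0853
```

Request:
{"fn": "arm_command", "kwargs": {"deltas": [{"x": 1.0, "y": 0.1, "z": 0, "wx": 0, "wy": 0, "wz": 0, "gripper": 0}, {"x": 1.0, "y": 0.1, "z": 0, "wx": 0, "wy": 0, "wz": 0, "gripper": 0}, {"x": 1.0, "y": 0, "z": 0, "wx": 0, "wy": 0, "wz": 0, "gripper": 0}, {"x": 1.0, "y": 0, "z": 0, "wx": 0, "wy": 0, "wz": 0, "gripper": 0}]}}

```text
time_s: 12.05
tcp_pos: [0.6351, -0.0297, 0.056]
tool_rot: [-0.004, 1.0, 0.02, 0.002]
force: [-1.7, 0.0, -1.2]
grip_width: 0.0853
```

```bash
python3 - <<'E'
from h import *
s=snap('side','s16.png')
cv2.imwrite('pics/s16c.png',cv2.convertScaleAbs(cv2.resize(s['image'][170:310,220:400],None,fx=4.2,fy=4.2,interpolation=2),alpha=1.6)[:,:,::-1])
E
```

```text
(no output)
```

View pics/s16c.png

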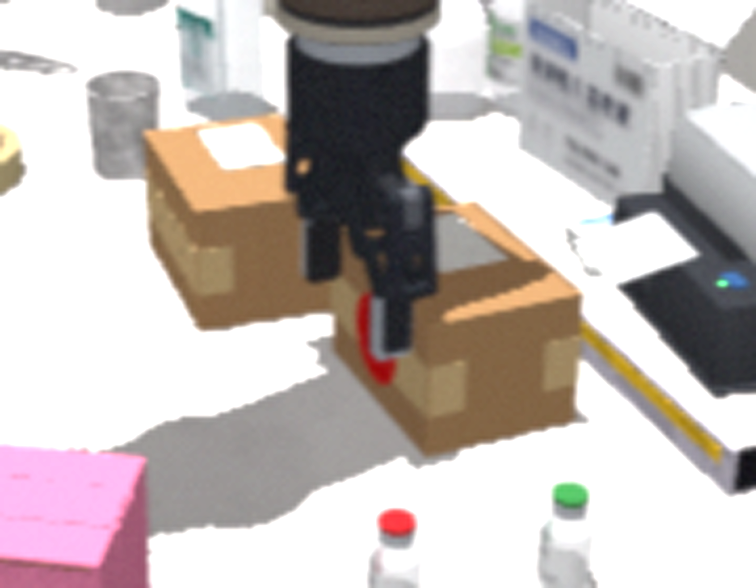

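Request:
{"fn": "arm_command", "kwargs": {"deltas": [{"x": 0.8, "y": 0.2, "z": 0.2, "wx": 0, "wy": 0, "wz": 0.01, "gripper": 0}, {"x": 0.8, "y": 0.2, "z": 0.1, "wx": 0, "wy": 0, "wz": 0, "gripper": 0}, {"x": 0.6, "y": 0.2, "z": 0.1, "wx": 0, "wy": 0, "wz": 0, "gripper": 0}]}}

```text
time_s: 12.35
tcp_pos: [0.6619, -0.0306, 0.0553]
tool_rot: [-0.005, 1.0, 0.017, 0.005]
force: [-3.7, 1.5, 0.8]
grip_width: 0.0854
```

Request:
{"fn": "arm_command", "kwargs": {"deltas": [{"x": 0.4, "y": 0, "z": 0, "wx": 0, "wy": 0, "wz": 0, "gripper": 0}, {"x": 0.4, "y": 0, "z": 0, "wx": 0, "wy": 0, "wz": 0, "gripper": 0}]}}

```text
time_s: 12.52
tcp_pos: [0.6711, -0.0301, 0.0558]
tool_rot: [-0.005, 1.0, 0.017, 0.005]
force: [-2.0, -1.0, -1.0]
grip_width: 0.0855
```

Near the expected contact at about 0.672. I continue gently and watch the force.

Request:
{"fn": "arm_command", "kwargs": {"deltas": [{"x": 0.3, "y": 0, "z": 0, "wx": 0, "wy": 0, "wz": 0, "gripper": 0}, {"x": 0.2, "y": 0, "z": 0, "wx": 0, "wy": 0, "wz": 0, "gripper": 0}]}}

```text
time_s: 12.68
tcp_pos: [0.6728, -0.0298, 0.0554]
tool_rot: [-0.005, 1.0, 0.017, 0.001]
force: [-12.2, 0.2, 9.0]
grip_width: 0.0854
```

```bash
python3 - <<'E'
from h import *
s=snap('side','s17.png')
cv2.imwrite('pics/s17c.png',cv2.convertScaleAbs(cv2.resize(s['image'][190:300,270:410],None,fx=5.4,fy=5.4,interpolation=2),alpha=1.6)[:,:,::-1])
o=bot.observe();print(o['tcp_pos'],o['force'])
E
```

```text
[ 0.67281833 -0.02976863  0.05540406] [-10.56796591   0.77196835   6.28647443]
```

View pics/s17c.png

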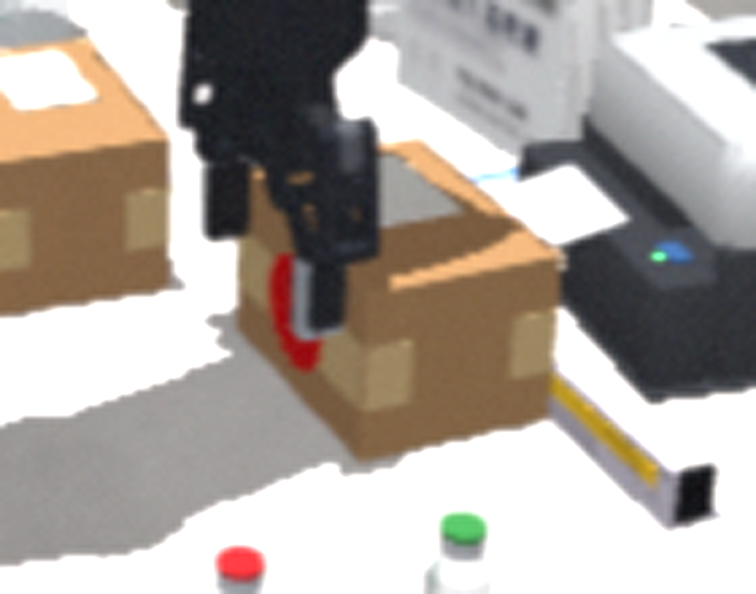

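Request:
{"fn": "arm_command", "kwargs": {"deltas": [{"x": 0.4, "y": 0, "z": 0, "wx": 0, "wy": 0, "wz": 0, "gripper": 0}, {"x": 0, "y": 0, "z": 0, "wx": 0, "wy": 0, "wz": 0, "gripper": 0}]}}

```text
time_s: 12.9
tcp_pos: [0.6719, -0.0296, 0.055]
tool_rot: [-0.005, 1.0, 0.016, -0.004]
force: [0.9, 0.1, 0.3]
grip_width: 0.0854
```

Request:
{"fn": "arm_command", "kwargs": {"deltas": [{"x": -1, "y": 0, "z": 0, "wx": 0, "wy": 0, "wz": 0, "gripper": 0}, {"x": -2, "y": 0, "z": 0, "wx": 0, "wy": 0, "wz": 0, "gripper": 0}, {"x": -3.5, "y": 0, "z": 0, "wx": 0, "wy": 0, "wz": 0, "gripper": 0}, {"x": -3, "y": 0, "z": -2.5, "wx": 0, "wy": 0, "wz": 0, "gripper": 0}, {"x": -3, "y": 0, "z": -2.5, "wx": 0, "wy": 0, "wz": 0, "gripper": 0}]}}

```text
time_s: 13.32
tcp_pos: [0.5479, -0.0331, 0.1027]
tool_rot: [-0.006, 1.0, 0.017, -0.003]
force: [0.7, 0.1, 1.5]
grip_width: 0.0853
```

Request:
{"fn": "arm_command", "kwargs": {"deltas": [{"x": -3, "y": 0, "z": -2.5, "wx": 0, "wy": 0, "wz": 0, "gripper": 0}, {"x": -3, "y": 0, "z": -2.5, "wx": 0, "wy": 0, "wz": 0, "gripper": 0}, {"x": -3, "y": 0, "z": -2.5, "wx": 0, "wy": 0, "wz": 0, "gripper": 0}, {"x": 0, "y": 0, "z": 0, "wx": 0, "wy": 0, "wz": 0, "gripper": 0}]}}

```text
time_s: 13.65
tcp_pos: [0.4517, -0.0372, 0.1846]
tool_rot: [-0.005, 1.0, 0.017, -0.001]
force: [-0.5, -0.6, -1.2]
grip_width: 0.0853
```

```bash
python3 - <<'E'
from h import *
s=snap('side','s18.png');b=snap('top','t18.png')
cv2.imwrite('pics/s18c.png',cv2.convertScaleAbs(cv2.resize(s['image'][190:300,270:410],None,fx=5.4,fy=5.4,interpolation=2),alpha=1.6)[:,:,::-1])
cv2.imwrite('pics/t18c.png',cv2.convertScaleAbs(cv2.resize(b['image'][115:225,270:400],None,fx=5.4,fy=5.4,interpolation=2),alpha=1.8)[:,:,::-1])
E
```

```text
(no output)
```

View pics/s18c.png

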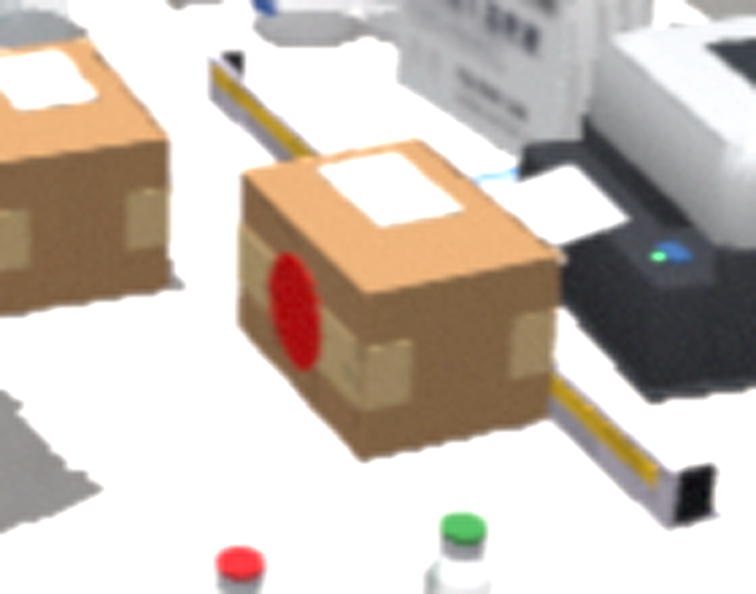

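View pics/t18c.png

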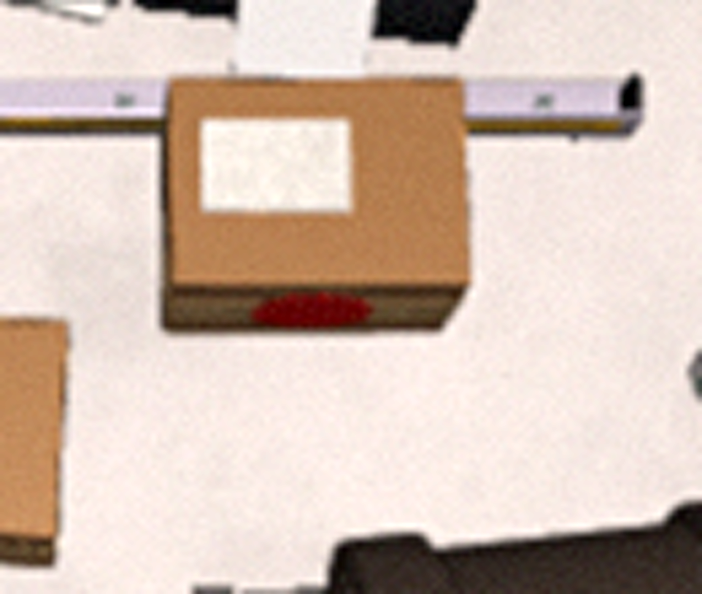

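View pics/t18.png

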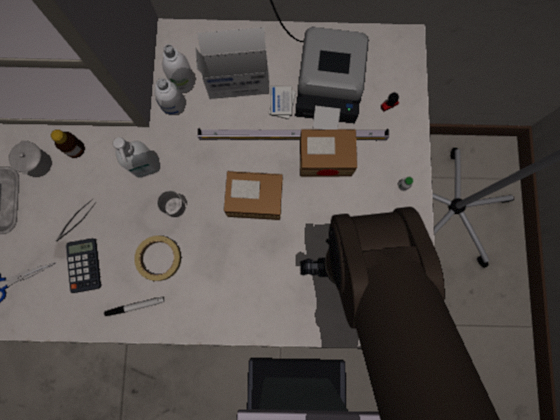

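```bash
python3 - <<'E'
from h import *
b=bot.snapshot('top');s=bot.snapshot('side')
f=lambda x,y:(x/5.4+270-.4,y/5.4+115-.4)
for n,p,z in[('far L',(170,77),.082),('far R',(463,77),.082),('near top L',(170,289),.082),('near top R',(468,285),.082),('nearbot L',(163,331),0),('nearbot R',(440,329),0),('railtop L',(5,120),.028),('railtop R',(615,121),.028),('railbot L',(5,134),0),('railbot R',(615,134),0)]:print(n,ray(b,*f(*p),z).round(4))
g=lambda x,y:(x/5.4+270-.4,y/5.4+190-.4)
for n,p,z in[('far bot R',(552,418),0),('railbot at box',(552,412),0),('railbot end',(668,524),0),('nearbot R',(363,461),0),('nearbot L',(239,325),0)]:print(n,ray(s,*g(*p),z).round(4))
E
```

```text
far L [0.7725 0.0288 0.082 ]
far R [ 0.7754 -0.0947  0.082 ]
near top L [0.6801 0.0276 0.082 ]
near top R [ 0.6847 -0.0959  0.082 ]
nearbot L [0.6833 0.0267 0.    ]
nearbot R [ 0.6871 -0.0971  0.    ]
railtop L [0.7706 0.099  0.028 ]
railtop R [ 0.7766 -0.171   0.028 ]
railbot L [0.7737 0.0995 0.    ]
railbot R [ 0.7803 -0.1773  0.    ]
far bot R [ 0.78   -0.0912  0.    ]
railbot at box [ 0.7825 -0.0869  0.    ]
railbot end [ 0.7832 -0.1779  0.    ]
nearbot R [ 0.6889 -0.0937  0.    ]
nearbot L [0.6854 0.0306 0.    ]
```

```bash
python3 -c "
from plant import bot
print(bot.finish_job())"
```

```text
the job is handed in; nothing more can be done
None
```

I tipped both cartons onto their backs without gripping or lifting, and the job is handed in after about 14 s of the 61 s. The red sticker was on the right-hand carton. I pushed that one against the striped rail with the sticker facing the robot.

| Last check | Result |
|---|---|
| Gap to the rail | Far face at x ≈ 0.774–0.777, rail front at x ≈ 0.774–0.777. The gap is about 0–3 mm, within the 2 mm calibration error. The limit is 8 mm. |
| Squareness | Within about 0.02 rad |
| Position along the rail | Carton spans y ≈ −0.095 to 0.03, inside the rail's length |
| Other carton | Lies on its back, about 20 mm from where it stood |
| Cup, tape and vials | They look unmoved in the pictures. In the last top view the arm hid the red vial, so I checked it only in the side view. |
| Arm | About 18 cm above the worktop and touching nothing |

- **Sliding before tipping:** The first pushes slid the cartons forward instead of tipping them, the sticker carton by about 40 mm and the other by about 20 mm. Both stayed within the 80 mm allowed. Pushing forward and upward together then tipped them.
- **Fingertip offset:** With the gripper open, the pictures put the fingertips about level with the TCP rather than the 14 mm ahead given by `bot.tips_ahead`. I went by the pictures.
- **Rail contact:** The force rose to about 12 N when the carton met the rail, then read near zero in the final hold. I therefore judged the final fit by the pictures, not by force.

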